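# Set the craft-room shape punch to the cross and press it

## Task

Push the upright black tab of the punch's turret around until it points at the middle of the button with the raised cross, then press the black plunger knob all the way down and let it come back up. Only push and press with the fingers, gently: do not pinch the tab or lift the turret off its seat, and leave the jar, the tape roll and the tub where they stand. Finish clear of everything.

Things in the scene. Friction and masses are not known exactly. Their poses are not given: they have to be found in the camera images.
- punch: card punch fixed to the table: a grey deck, top face 40 mm above the table, spanning x from -133 to +133 mm and y from -180 to +95 mm in its own frame. Origin: on the table, under the turret axis; z up. Four label buttons lie on the deck around the turret; at x 0, y -140 mm stands the plunger's square block (64 mm wide, top 66 mm above the table)
- axis (a point): point on the turret's vertical turning axis at the height of the disc's upper face, 52 mm above the table. Turret: aluminium disc 120 mm across and 10 mm thick, with a steel hub 34 mm across that stands 10 mm above the disc
- tab (a point): point in the turret's upright black tab, 70 mm from the axis, 72 mm above the table. The tab is 14 mm thick (along the push), runs radially from 45 to 85 mm from the axis with a pointed nose out to 92 mm, and rises from 52 to 92 mm above the table; its foot overhangs the disc's rim
- aim (a point): empty point carried by the turret, straight out from the tab, 106 mm from the axis: it shows where the tab points, and lies over a button's centre when the tab points at that button's middle
- turret (a joint): angle of the turret, rad: 0 when the tab points along the punch's own +y, growing counter-clockwise seen from above; stops at -2.1 and 2.1; starts between -0.6 and 0.6. No detents: even friction of 0.15 N m (about 2 N of push at 70 mm), it stays where it is left. The buttons' four places are at -1.75, -0.96, 0.96 and 1.75
- lift (a joint): how far the turret has been lifted off its seat, m: 0 seated, up to 0.03; only its weight (0.4 kg) keeps it down. It must stay seated
- label_cross: white round button, 44 mm across and 6 mm thick, fixed flat on the deck, with a raised black cross (+ shape, arms 35 mm by 11 mm) 3 mm high. Origin: centre of its underside, 40 mm above the table; topmost point 49 mm above the table. The four buttons' centres lie 106 mm from the turret axis; which of the four places each one has changes from start to start
- label_round: white round button, 44 mm across and 6 mm thick, fixed flat on the deck, with a raised black disc 28 mm across 3 mm high. Origin: centre of its underside, 40 mm above the table; topmost point 49 mm above the table. The four buttons' centres lie 106 mm from the turret axis; which of the four places each one has changes from start to start
- label_square: white round button, 44 mm across and 6 mm thick, fixed flat on the deck, with a raised black square 26 mm wide 3 mm high. Origin: centre of its underside, 40 mm above the table; topmost point 49 mm above the table. The four buttons' centres lie 106 mm from the turret axis; which of the four places each one has changes from start to start
- label_triangle: white round button, 44 mm across and 6 mm thick, fixed flat on the deck, with a raised black triangle 33 mm wide 3 mm high. Origin: centre of its underside, 40 mm above the table; topmost point 49 mm above the table. The four buttons' centres lie 106 mm from the turret axis; which of the four places each one has changes from start to start
- plunger (a joint): how far the plunger is pressed, m: 0 up, 0.012 fully down; a spring resists with 3.5 N at the top and 12 N fully down, and returns it
- plunger_top (a point): centre of the upper face of the black plunger knob (42 mm across), 97 mm above the table when up; pressed straight down
- jar: loose glue jar, 54 mm across, 75 mm tall, beyond the punch's +y side; origin at the centre of its underside. Leave it alone
- tape: loose roll of brown tape lying flat, 90 mm across, 25 mm high, near the plunger end; origin at the centre of its underside. Leave it alone
- tub: loose empty black plastic tub, 200 by 140 mm, 65 mm high, past the jar; origin at the centre of its underside. Leave it alone

How it is judged:
By the outcome, as a careful person would: the job done as asked, in the order asked, and still so for the second after the job is handed in, with the robot touching nothing.
It also fails if it takes over 48 s, if anything falls off the work surface, if the arm or the gripper's body presses on something with over 40 N, if the wrist force passes 120 N, or if a joint passes its speed limit or range.

## Robot

A 6-joint arm with a two-finger parallel gripper is mounted at the origin on the work surface. World frame = base frame: x ahead of the robot, y to its left, z up, the work surface at z = 0. Lengths are in m, angles in degrees, forces in N, time in s.
With the tool pointing down it reaches from about 0.25 to 0.725 m from the base axis. Payload 9.7 kg.
Tool frame: the origin (TCP) lies at the very end of the fingers, on their centre line; the grasp point (between the pads) lies 19 mm behind it; z points along the fingers, y is the line along which they close (so a half turn about z gives the same grasp; the last joint's range is limited). The gripper opens to 85 mm and grips with 20 to 120 N. Pads are 22 mm wide; open, the fingers measure 114 mm over their backs; the gripper's body (76 mm by 85 mm) begins 54 mm behind the grasp point. The pads swing forward as they close: fully open they stand 13 mm farther back than shut.
Start: joints at [63.083, 4.979, 10.078, 95.1, 0, 90], TCP at [0.249, 0.49, 0.231] pointing down, gripper open.
Joint ranges: [-179.16, 179.16], [-48.56, 103.87], [-65.8, 70.77], [-126.05, 130.52], [-82.76, 87.17], [-180, 180]. Speed limits (degrees/s): [127.2, 127.2, 147.25, 180, 180, 180].

## Interface

Orientations are given as a 3x3 rotation matrix whose columns are the frame's x, y, z axes.
In Python, from cell import manip, eyes gives the robot as it stands.
- The arm moves only by the tool step_arm, never from a script. Its argument "moves" is a list of rows, each a list of 4 numbers: the shift along the world's x, y, z in cm, then the turn about the world's z in rad. In form: [[x, y, z, yaw], ...]. A call has 1 to 20 rows; each row shifts and turns the commanded pose from where the row before left it; what a row does not reach is not made up. A row lasts 1/8 s, in which the tool goes at most 62.5 mm and 10.7 degrees, less where a joint would pass 70% of its speed; a pose out of reach is approached as far as the arm can. A call is refused whole if a number of a shift passes 6.25 or a number of a turn 0.188, either way. A call with a gripper value outside its range is refused whole. "jaw" is the opening, from 0 (shut) to 1 (fully open), set as the call begins (left out, the last holds). The fingers move at their own pace and stop on an object; "force" is the grip in N (left out, the last holds). Time passes only in rows, so rows that do not move let the fingers close. It gives the time, the measured TCP pose, the force, the opening and the grip force at its end, in the units of the state.
- manip.get_obs(): the state, without advancing time (a new reading comes with each control period).
- eyes.camera(name): name is "side" or "top"; returns (picture, depth): 384x512x3 uint8, red, green, blue; 384x512 float32, m along the optical axis (not along the pixel's ray), 0 where there is no reading.
- eyes.camera_params(name): a dict with "fx", "fy", "cx", "cy" (pixels), "pose" (4x4, takes a point from camera to world coordinates). Camera axes: x right, y down, z forward; pixel columns grow to the right and rows downward; lengths in m; the calibration is good to about 2 mm. A picture is of the moment at which its call begins. camera_params takes no time and is no camera call.
- manip.job_done(): hands the job in; it is judged then, once.
The state is a dict: "time": time; "q": joint angles; "qvel": joint speeds; "joint_torque": joint torques, N m; "tcp_pos": TCP position; "eef_rot": TCP orientation; "wrist_force": force on the tool from outside, world axes, zero at the start; "torque": the same for the moment, N m; "gripper_width": finger opening in m; "gripper_force": force on a finger pad.
Only numpy, scipy, OpenCV 4.12 (cv2) and the standard library are available. Lean on these libraries where they do the work, as an engineer would, in place of code of your own. Each camera call takes 0.05 s, during which the arm holds its last target. There are 200 camera calls.

## Working session

There is one attempt and no reset: what is moved stays moved. The work goes in short steps, Python scripts to look and compute and a tool call to move; the robot and the scene stay as the last step left them, time stands still between calls to the robot, and variables do not carry over. Pictures are saved under pics/ and viewed, at most 10 in all, crops included, and the job is handed in when it is done.

Besides the shell and the picture viewer there is one more tool, called after ">>>" as name(argument=value, ...), one argument or row to a line, values as JSON. step_arm: Moves the arm, as the interface text tells. Its arguments: {"type":"object","properties":{"moves":{"type":"array"},"jaw":{"type":"number"},"force":{"type":"number"}},"required":["moves"]}

```bash
mkdir -p pics
cat > h.py <<'E'
import numpy as np,cv2
from cell import manip,eyes
def snap(n,f):
    p,d=eyes.camera(n); cv2.imwrite(f'pics/{f}.png',cv2.cvtColor(p,cv2.COLOR_RGB2BGR)); np.save(f'pics/{f}.npy',d); return p,d
def ray(n,u,v,z):
    c=eyes.camera_params(n);T=np.array(c['pose']);d=T[:3,:3]@[(u-c['cx'])/c['fx'],(v-c['cy'])/c['fy'],1];return T[:3,3]+d*(z-T[2,3])/d[2]
def cloud(n,d):
    c=eyes.camera_params(n);T=np.array(c['pose']);v,u=np.mgrid[:d.shape[0],:d.shape[1]]
    P=np.stack([(u-c['cx'])/c['fx']*d,(v-c['cy'])/c['fy']*d,d],-1);return P@T[:3,:3].T+T[:3,3]
E
python3 - <<'E'
from h import *
a,_=snap('top','t0');b,_=snap('side','s0')
for n in('top','side'):print(n,np.round(eyes.camera_params(n)['pose'],3).tolist(),eyes.camera_params(n)['fx'])
print(manip.get_obs()['eef_rot'])
E
```

```text
top [[-0.026, -0.99, 0.14, 0.471], [-1.0, 0.025, -0.008, 0.103], [0.004, -0.14, -0.99, 0.993], [0.0, 0.0, 0.0, 1.0]] 412.76419809194635
side [[-0.956, -0.217, 0.198, 0.387], [-0.294, 0.701, -0.649, 0.877], [0.002, -0.679, -0.734, 0.957], [0.0, 0.0, 0.0, 1.0]] 430.77075821021907
[[-8.91671510e-01  4.52682685e-01 -5.52586704e-04]
 [ 4.52683022e-01  8.91670854e-01 -1.08107175e-03]
 [ 3.34299545e-06 -1.21410750e-03 -9.99999263e-01]]
```

View pics/t0.png

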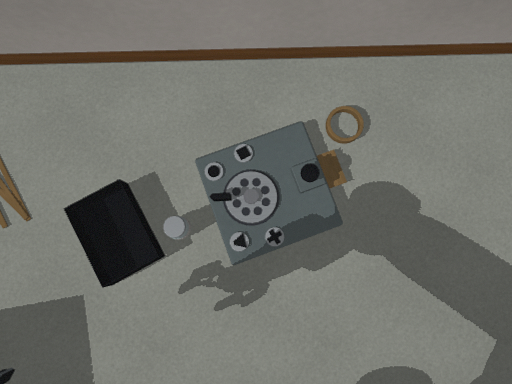

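View pics/s0.png

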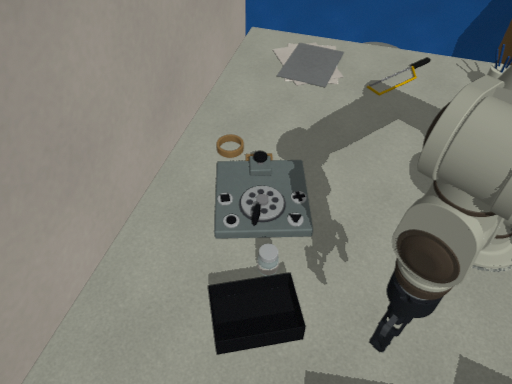

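The top view shows the cross button at (274,237), triangle (240,242), square (243,153) and disc (214,171). The turret is near (250,196) with its tab at about (215,197), the knob at (310,173) and the jar at (174,227). The side view agrees.

```bash
cat >> h.py <<'E'
from scipy.optimize import least_squares
def measure(f,seeds,n='top'):
    p,d=snap(n,f); hsv=cv2.cvtColor(p,cv2.COLOR_RGB2HSV); C=[]
    m=((p.min(-1)>150)).astype(np.uint8)
    cs=cv2.findContours(m,cv2.RETR_EXTERNAL,cv2.CHAIN_APPROX_NONE)[0]
    for s in seeds:
        best=min((c for c in cs if cv2.contourArea(c)>60),key=lambda c:np.hypot(*(np.array(cv2.minEnclosingCircle(c)[0])-s)))
        (u,v),r=cv2.minEnclosingCircle(best); q=ray(n,u,v,.046); C.append(q[:2]); print(s,(round(u,1),round(v,1)),round(r,1),cv2.contourArea(best),q.round(4))
    return p,d,np.array(C)
def fit(C,ang):
    def f(x): return (np.stack([x[0]-.106*np.sin(x[2]+ang),x[1]+.106*np.cos(x[2]+ang)],1)-C).ravel()
    s=least_squares(f,[*C.mean(0),.3]); return s.x,s.fun
E
python3 - <<'E'
from h import *
# order cross, triangle, round, square
p,d,C=measure('t1',[(274,237),(240,242),(214,171),(243,153)])
x,r=fit(C,np.array([1.75,.96,-.96,-1.75]));print(x,np.round(r*1e3,1))
P=cloud('top',d); a=x[:2];k=x[2]
Q=P-[*a,0]; ex=np.array([np.cos(k),np.sin(k)]);ey=np.array([-ex[1],ex[0]])
lx=Q[...,:2]@ex;ly=Q[...,:2]@ey;z=P[...,2];R=np.hypot(lx,ly)
hub=(R<.012);print('hub z',np.median(z[hub]),'deck',np.median(z[(abs(lx)<.12)&(ly>-.1)&(ly<-.08)]))
m=(R<.1)&(R>.03)&(z>.08)&(z<.11)
print('tab',m.sum(),lx[m].mean(),ly[m].mean(),R[m].min(),R[m].max(),z[m].max(), np.arctan2(-lx[m].mean(),ly[m].mean()))
m=(np.hypot(lx,ly+.14)<.04)&(z>.085)&(z<.11);print('knob',m.sum(),lx[m].mean(),ly[m].mean(),np.median(z[m]))
kx=a+ey*-.14;print('knob world',kx)
g=cv2.cvtColor(p,cv2.COLOR_RGB2BGR)[120:280,160:360];cv2.imwrite('pics/c1.png',cv2.resize(g,None,fx=3.7,fy=3.7,interpolation=cv2.INTER_CUBIC))
E
```

```text
Traceback (most recent call last):
  File "h.py", line 16, in measure
    best=min((c for c in cs if cv2.contourArea(c)>60),key=lambda c:np.hypot(*(np.array(cv2.minEnclosingCircle(c)[0])-s)))
ValueError: min() iterable argument is empty
```

```bash
cat > m.py <<'E'
from h import *
import sys
# order cross, triangle, round, square
p,d,C=measure(sys.argv[1],[(274,237),(240,242),(214,171),(243,153)])
x,r=fit(C,np.array([1.75,.96,-.96,-1.75]));print(x,np.round(r*1e3,1))
P=cloud('top',d); a=x[:2];k=x[2]
Q=P-[*a,0]; ex=np.array([np.cos(k),np.sin(k)]);ey=np.array([-ex[1],ex[0]])
lx=Q[...,:2]@ex;ly=Q[...,:2]@ey;z=P[...,2];R=np.hypot(lx,ly)
print('hub z',np.median(z[R<.012]),'deck',np.median(z[(abs(lx)<.12)&(ly>-.1)&(ly<-.08)]))
m=(R<.1)&(R>.03)&(z>.08)&(z<.11)
print('tab',m.sum(),lx[m].mean(),ly[m].mean(),R[m].min(),R[m].max(),z[m].max(), np.arctan2(-lx[m].mean(),ly[m].mean()))
m=(np.hypot(lx,ly+.14)<.04)&(z>.085)&(z<.11);print('knob',m.sum(),lx[m].mean(),ly[m].mean(),np.median(z[m]))
print('knob world',a+ey*-.14)
g=cv2.cvtColor(p,cv2.COLOR_RGB2BGR)[120:280,160:360];cv2.imwrite(f'pics/{sys.argv[1]}c.png',cv2.resize(g,None,fx=3.7,fy=3.7,interpolation=cv2.INTER_CUBIC))
E
python3 - <<'E'
import cv2
g=cv2.imread('pics/t0.png');print(g[228:248:2,262:290:2].min(-1))
E
sed -i 's/p.min(-1)>150/p.min(-1)>128/' h.py; python3 m.py t2
```

```text
[[ 84  82  84  85 119 129 138 136 129  60  56  59  60  58]
 [ 83  82  83 140  87  20 110 133  91  87  57  58  57  59]
 [ 80  80 120 127  16  28  53  64  23  38  95  60  59  60]
 [ 83  83 143 140  61  15  24  18  19  16  86  57  57  62]
 [ 82  90 142 144  75  16  20  19  29  93  98  66  60  59]
 [ 81  93 132  35  16  16  18  16  59  98  97  64  59  59]
 [ 86  80 100  48  13  29  50  17  18  76  94  59  58  58]
 [ 84  83  64  92  64  99  95  17  14  70  78  59  61  58]
 [ 85  62  57  69  99  96  99  86  97  81  59  61  58  59]
 [ 81  59  60  60  58  68  71  69  59  57  61  74  84  86]]
(274, 237) (238.5, 241.1) 9.2 78.5 [0.4879 0.1429 0.046 ]
(240, 242) (238.5, 241.1) 9.2 78.5 [0.4879 0.1429 0.046 ]
(214, 171) (173.4, 226.3) 10.3 299.0 [0.5254 0.291  0.046 ]
(243, 153) (238.5, 241.1) 9.2 78.5 [0.4879 0.1429 0.046 ]
[0.51358591 0.16675374 0.89261202] [-25.  -69.2 -76.1  -5.6  -4.7 -18.5 105.8  93.3]
hub z 0.04031768825458859 deck 0.04989114292978675
tab 140 0.05561643058163968 -0.049564754561545056 0.0673806858690549 0.08573884363076743 0.0967643038029693 -2.2987221247494345
knob 0 nan nan nan
knob world [0.62260575 0.07892052]m.py:12: RuntimeWarning: Mean of empty slice.
  m=(np.hypot(lx,ly+.14)<.04)&(z>.085)&(z<.11);print('knob',m.sum(),lx[m].mean(),ly[m].mean(),np.median(z[m]))
  ret = ret.dtype.type(ret / rcount)
  return _methods._mean(a, axis=axis, dtype=dtype,
```

```bash
python3 - <<'E'
s=open('h.py').read()
i=s.index("    m=((p.min"); j=s.index("    for s in seeds")
s=s[:i]+"""    m=((hsv[...,1]<38)|(p.max(-1)<50)).astype(np.uint8)
    m=cv2.morphologyEx(m,cv2.MORPH_CLOSE,np.ones((3,3),np.uint8));m=cv2.morphologyEx(m,cv2.MORPH_OPEN,cv2.getStructuringElement(2,(5,5)))
    cs=cv2.findContours(m,cv2.RETR_EXTERNAL,cv2.CHAIN_APPROX_NONE)[0]
"""+s[j:]
open('h.py','w').write(s)
E
python3 m.py t3
python3 - <<'E'
import cv2
g=cv2.imread('pics/t3.png');h=cv2.cvtColor(g,cv2.COLOR_BGR2HSV);print(h[228:248:3,258:290:2,1]);print(h[145:162:3,230:258:2,1])
E
```

```text
(274, 237) (255.5, 218.5) 303.9 164616.0 [0.5384 0.1029 0.046 ]
(240, 242) (255.5, 218.5) 303.9 164616.0 [0.5384 0.1029 0.046 ]
(214, 171) (255.5, 218.5) 303.9 164616.0 [0.5384 0.1029 0.046 ]
(243, 153) (255.5, 218.5) 303.9 164616.0 [0.5384 0.1029 0.046 ]
[0.5445759  0.08286311 0.30000001] [-87.9 -68.9 -94.7  12.4  71.2  63.7 111.4  -7.2]
hub z 0.051987224515915864 deck 0.0401560298968367
tab 50 0.06488251250830177 0.06598918409133311 0.08376165902030819 0.09960719069114961 0.0957913959939527 -0.7769422081770788
knob 10 0.03666867822473535 -0.1290206665921151 0.094612738119077
knob world [ 0.58594873 -0.050884  ]
[[23 28 28 25 25 25 12 13 11 11 10 23 24 34 24 30]
 [30 28 25 22 20 11 13 31 12 11 19 12 14 20 27 27]
 [25 28 28 28  9 11 24 64 10 58 39 11  6 21 26 27]
 [30 30 30 26 10 13 20 21 41 55 12 10 13 18 20 30]
 [28 27 22 23 14 15 70 21 10 38 47 12 10 27 30 23]
 [28 25 25 28 20 14 15 10  8 31 11  8 23 30 23 27]
 [33 27 29 20 30 28 25 21 20 20 26 32 31 13 20 11]]
[[14  8 20 28 15 11 10  7 10 14 30 24 30 28]
 [28 27 22 12 13  8 26 20 13 11  9 26 25 25]
 [25 30 17 12 31 46  0 36 36 33 14 15 29 27]
 [27 25 16 12 15 39 26 18 59 20  5 16 25 30]
 [27 30 27  9 12 64 32 45  8 11 13 25 30 22]
 [27 24 25 25  9 13 11 11 11  9 29 21 30 27]]
```

View pics/t3c.png

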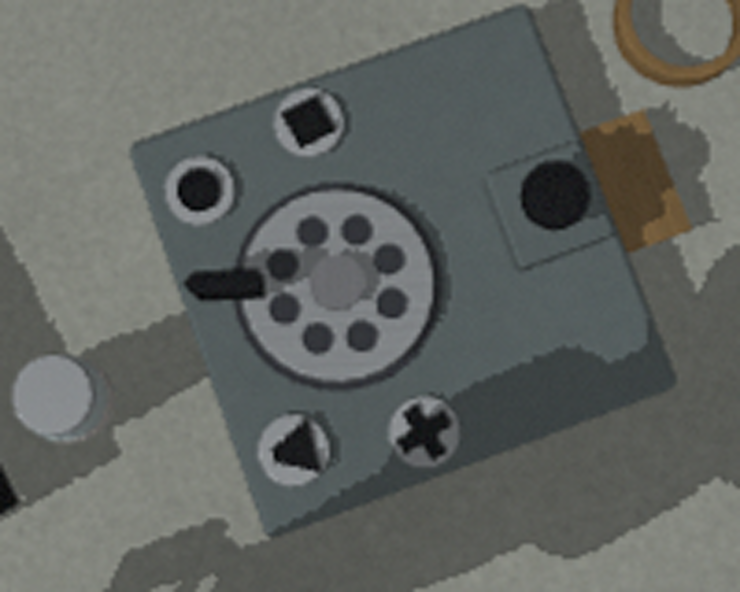

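The crop is clear: the cross is at (424,432) and the triangle at (294,450). The tab's nose points left at (190,284). The hub is at (338,282) and the knob at (555,195).

```bash
python3 - <<'E'
s=open('h.py').read()
i=s.index("    m=((hsv"); j=s.index("    for s in seeds")
s=s[:i]+"""    b=cv2.medianBlur(p,3);hs=cv2.cvtColor(b,cv2.COLOR_RGB2HSV)[...,1]
    m=((hs<19)|(b.max(-1)<50)).astype(np.uint8);w=np.zeros_like(m)
    for s in seeds: cv2.circle(w,s,13,1,-1)
    m=cv2.morphologyEx(m,cv2.MORPH_CLOSE,np.ones((3,3),np.uint8));m=cv2.morphologyEx(m,cv2.MORPH_OPEN,cv2.getStructuringElement(2,(7,7)))*w
    cs=cv2.findContours(m,cv2.RETR_EXTERNAL,cv2.CHAIN_APPROX_NONE)[0]
"""+s[j:]
open('h.py','w').write(s)
E
python3 m.py t4
```

```text
(274, 237) (274.1, 236.4) 9.8 271.0 [0.4965 0.0615 0.046 ]
(240, 242) (238.7, 241.2) 9.8 268.0 [0.4878 0.1425 0.046 ]
(214, 171) (213.5, 170.8) 9.5 248.5 [0.652  0.1979 0.046 ]
(243, 153) (242.4, 151.0) 11.1 280.0 [0.6976 0.1296 0.046 ]
[0.59024048 0.11307347 0.32958471] [ 1.2 -0.1  0.6  0.   0.7  0.8 -2.5 -0.7]
hub z 0.06229375714465257 deck 0.040274191391244996
tab 138 0.018470084878360563 0.06354197588306336 0.04449058588271441 0.09128333477616186 0.09595339737576103 -0.28288025108487125
knob 281 -0.0018429735431320993 -0.13936954649482097 0.09720253559557412
knob world [ 0.6355515  -0.01939128]
```

Four-button fit: axis (0.590, 0.113), punch yaw 0.330, residuals up to 2.5 mm. The heights match. The tab is at -0.283 and the target is +1.75, so it goes counter-clockwise. First I'll move above a point behind the tab with the jaw shut.

>>> step_arm(
  moves=[
    [2.4,-1.9,0,0.035],
    [2.4,-1.9,0,0.035],
    [2.4,-1.9,0,0.035],
    [2.4,-1.9,0,0.035],
    [2.4,-1.9,0,0.035],
    [2.4,-1.9,0,0.035],
    [2.4,-1.9,0,0.035],
    [2.4,-1.9,0,0.035],
    [2.4,-1.9,0,0.035],
    [2.4,-1.9,0,0.035],
    [2.4,-1.9,0,0.035],
    [2.4,-1.9,-1,0.035],
    [2.4,-1.9,-1,0.035],
    [2.4,-1.9,-1,0.035],
    [2.4,-1.9,-1,0.035],
    [1.8,-1.9,-1,0.028],
    [0,0,0,0],
  ],
  jaw=0,
  force=20,
)

```text
time: 2.42
tcp_pos: [0.6274, 0.185, 0.1797]
eef_rot: [[-0.997, -0.081, -0.002], [-0.081, 0.997, -0.001], [0.002, -0.001, -1.0]]
wrist_force: [-0.6, 0.1, -0.1]
gripper_width: 0.0
gripper_force: 0.0
```

Run:
```python
from h import *
o=manip.get_obs();print(o['q'],o['tcp_pos'],o['eef_rot'],o['gripper_width'])
```

```text
[ 1.64298614e+01  1.91296654e+01  2.08958894e+01  9.18955219e+01
 -8.67570382e-03  1.17752276e+01] [0.62744326 0.18497699 0.17967597] [[-9.96699628e-01 -8.11501710e-02 -2.12169767e-03]
 [-8.11486719e-02  9.96701700e-01 -7.83517116e-04]
 [ 2.17828223e-03 -6.08758270e-04 -9.99997442e-01]] 4.1835752624889665e-05
```

>>> step_arm(
  moves=[
    [0,0,-2,0],
    [0,0,-2,0],
    [0,0,-2,0],
    [0,0,-2,0],
    [0,0,-2,0],
    [0,0,-1.3,-0.03],
    [0,0,0,0],
  ],
)

```text
time: 3.3
tcp_pos: [0.6263, 0.1867, 0.0677]
eef_rot: [[-0.999, -0.053, -0.001], [-0.053, 0.999, -0.0], [0.001, -0.0, -1.0]]
wrist_force: [-0.7, 0.3, -0.7]
gripper_width: -0.0001
gripper_force: 0.0
```

Run:
```python
import numpy as np
a=np.array([.5902,.1131])
def w(f,off,R=.07): return a+R*np.array([-np.sin(f),np.cos(f)])+off*np.array([np.cos(f),np.sin(f)])
print('contact',w(.047,.018))
p=w(.047,.018)
for f in np.arange(.147,2.1,.1):
    q=w(f,.018);print(round(f,3),np.round((q-p)*100,2),q.round(4));p=q
print(w(2.08,.018))
```

```text
contact [0.60489133 0.18386839]
0.147 [-0.71  0.11] [0.5978 0.185 ]
0.247 [-0.72  0.04] [0.5905 0.1854]
0.347 [-0.72 -0.03] [0.5833 0.185 ]
0.447 [-0.71 -0.1 ] [0.5762 0.184 ]
0.547 [-0.7  -0.18] [0.5692 0.1822]
0.647 [-0.68 -0.24] [0.5624 0.1798]
0.747 [-0.65 -0.31] [0.5558 0.1767]
0.847 [-0.62 -0.37] [0.5497 0.1729]
0.947 [-0.58 -0.43] [0.5439 0.1686]
1.047 [-0.53 -0.49] [0.5386 0.1637]
1.147 [-0.48 -0.54] [0.5338 0.1583]
1.247 [-0.42 -0.59] [0.5296 0.1524]
1.347 [-0.36 -0.62] [0.5259 0.1462]
1.447 [-0.3  -0.66] [0.523  0.1396]
1.547 [-0.23 -0.68] [0.5206 0.1328]
1.647 [-0.16 -0.7 ] [0.519  0.1257]
1.747 [-0.09 -0.72] [0.5181 0.1186]
1.847 [-0.02 -0.72] [0.5179 0.1113]
1.947 [ 0.05 -0.72] [0.5185 0.1041]
2.047 [ 0.13 -0.71] [0.5197 0.097 ]
[0.52030601 0.09469265]
```

>>> step_arm(
  moves=[
    [-0.7,-0.1,0,0],
    [-0.7,-0.1,0,0],
    [-0.7,-0.1,0,0],
    [-0.7,0.1,0,0.1],
    [-0.7,0.05,0,0.1],
    [-0.7,-0.05,0,0.1],
    [-0.7,-0.1,0,0.1],
    [-0.7,-0.2,0,0.1],
    [-0.7,-0.25,0,0.1],
    [0,0,0,0],
  ],
)

```text
time: 4.55
tcp_pos: [0.5637, 0.1789, 0.0689]
eef_rot: [[-0.794, -0.607, 0.001], [-0.607, 0.794, 0.0], [-0.001, -0.0, -1.0]]
wrist_force: [-0.4, 0.1, -0.7]
gripper_width: 0.0003
gripper_force: 0.0
```

```bash
python3 m.py t5; python3 -c "
from h import *
snap('side','s5')"
```

```text
(274, 237) (274.3, 236.3) 9.8 267.5 [0.4968 0.061  0.046 ]
(240, 242) (240.0, 242.0) 13.0 492.0 [0.4858 0.1395 0.046 ]
(214, 171) (214.0, 171.0) 13.0 492.0 [0.6516 0.1968 0.046 ]
(243, 153) (243.0, 153.0) 13.0 368.0 [0.6928 0.1284 0.046 ]
[0.58860681 0.11161797 0.33333498] [-0.6 -1.3  0.9  1.2 -0.8  0.6  0.5 -0.5]
hub z 0.06210745549215313 deck 0.040352660212681024m.py:11: RuntimeWarning: Mean of empty slice.
  print('tab',m.sum(),lx[m].mean(),ly[m].mean(),R[m].min(),R[m].max(),z[m].max(), np.arctan2(-lx[m].mean(),ly[m].mean()))
  ret = ret.dtype.type(ret / rcount)
Traceback (most recent call last):
  File "m.py", line 11, in <module>
    print('tab',m.sum(),lx[m].mean(),ly[m].mean(),R[m].min(),R[m].max(),z[m].max(), np.arctan2(-lx[m].mean(),ly[m].mean()))
                                                  ~~~~~~~~^^
ValueError: zero-size array to reduction operation minimum which has no identity
```

View pics/s5.png

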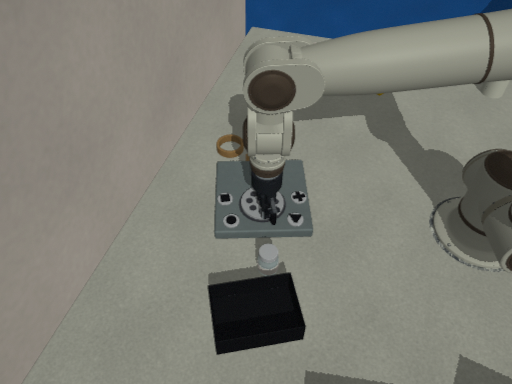

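The tab has moved to about (272,218) in the side view with the finger behind it, so the push works. I'll continue around the arc.

>>> step_arm(
  moves=[
    [-0.65,-0.3,0,0.1],
    [-0.65,-0.35,-0.1,0.1],
    [-0.6,-0.45,0,0.1],
    [-0.55,-0.5,0,0.1],
    [-0.5,-0.55,-0.1,0.1],
    [-0.45,-0.6,0,0.1],
    [-0.35,-0.6,0,0.1],
    [-0.3,-0.65,0,0.1],
    [0,0,0,0],
  ],
)

```text
time: 5.78
tcp_pos: [0.5237, 0.1388, 0.0665]
eef_rot: [[-0.12, -0.993, 0.0], [-0.993, 0.12, 0.0], [-0.0, -0.0, -1.0]]
wrist_force: [-0.7, 0.3, -0.0]
gripper_width: 0.0
gripper_force: 0.1
```

>>> step_arm(
  moves=[
    [-0.25,-0.65,0,0.1],
    [-0.15,-0.7,0,0.1],
    [-0.1,-0.7,0,0.1],
    [0,-0.7,0,0.1],
    [0.05,-0.7,0,0.1],
    [0,0,0,0],
  ],
)

```text
time: 6.52
tcp_pos: [0.5191, 0.1043, 0.0662]
eef_rot: [[0.37, -0.929, -0.0], [-0.929, -0.37, -0.0], [0.0, 0.0, -1.0]]
wrist_force: [0.7, 0.2, 0.3]
gripper_width: 0.0
gripper_force: 0.0
```

```bash
python3 -c "
from h import *
p,d=snap('side','s6');q,d=snap('top','t6')
g=np.hstack([cv2.resize(p[130:260,190:330],(400,372)),cv2.resize(q[130:260,190:330],(400,372))])
cv2.imwrite('pics/c6.png',g[...,::-1])"
```

```text
(no output)
```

View pics/c6.png

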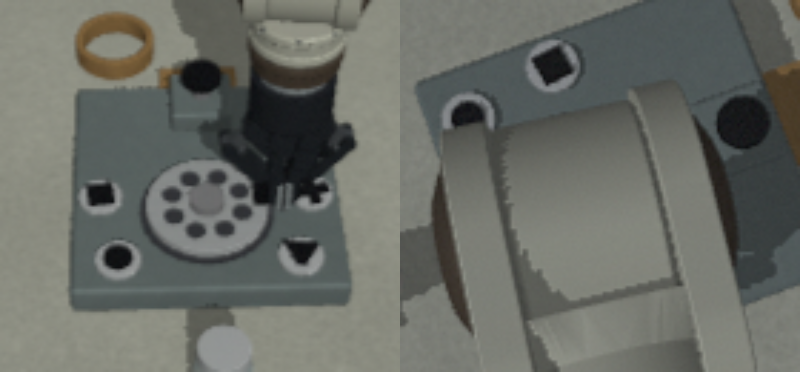

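The crop shows the tab by the cross button, with the finger on its triangle side. I'll back off and measure.

>>> step_arm(
  moves=[
    [-0.7,1.9,0,0],
    [0,0,3,0],
    [0,0,4,0],
    [-1,2,4,0],
    [-2,3,1,0],
    [-2,3,0,0],
    [-2,3,0,0],
    [-2,3,0,0],
    [0,2,0,0],
    [0,0,0,0],
  ],
)

```text
time: 7.88
tcp_pos: [0.4222, 0.2844, 0.186]
eef_rot: [[0.373, -0.928, -0.0], [-0.928, -0.373, -0.0], [0.0, 0.0, -1.0]]
wrist_force: [0.7, 0.0, -0.3]
gripper_width: -0.0002
gripper_force: 0.0
```

```bash
python3 m.py t7
python3 - <<'E'
from h import *
p,d=snap('side','s7');P=cloud('side',d)
Q=P[...,:2]-[.5902,.1131];R=np.hypot(*np.moveaxis(Q,-1,0));m=(R<.096)&(R>.035)&(P[...,2]>.084)&(P[...,2]<.1)&(p.max(-1)<60)
q=Q[m];print(m.sum(),q.mean(0),np.arctan2(-q[:,0].mean(),q[:,1].mean())-.3296)
E
```

```text
(274, 237) (273.0, 235.5) 11.1 287.5 [0.4986 0.0639 0.046 ]
(240, 242) (238.7, 241.4) 9.9 268.5 [0.4872 0.1423 0.046 ]
(214, 171) (213.5, 171.0) 9.4 249.0 [0.6516 0.198  0.046 ]
(243, 153) (242.5, 151.0) 11.0 279.0 [0.6977 0.1294 0.046 ]
[0.5905381  0.11359878 0.32884706] [-0.6 -1.9  1.5  0.8  1.5  1.2 -2.3 -0. ]
hub z 0.06249494784699139 deck 0.04018264998010401
tab 130 -0.0684751645843231 -0.004233959948938983 0.046528738270640836 0.09231891293491913 0.09576865666699907 1.6325497604087966
knob 281 -0.0021188928225537727 -0.13978298656574295 0.09706544925838612
knob world [ 0.63575139 -0.01889936]
84 [-0.06267389 -0.02195176] 1.5780971927447727
```

View pics/t7c.png

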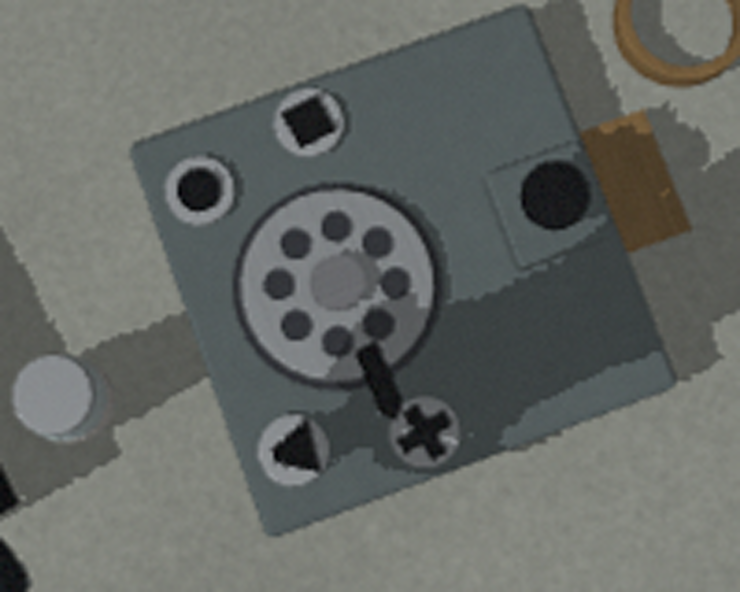

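Measured turret angle is about 1.63, so roughly 0.12 rad remains. I'll return and push by that amount.

>>> step_arm(
  moves=[
    [2,-3,0,0.03],
    [2,-3,0,0.03],
    [2,-4,0,0.03],
    [2,-4,0,0.03],
    [1,-2,0,0],
    [0,0,-4,0],
    [0,0,-4,0],
    [0,0,-4,0],
    [0,0,0,0],
  ],
)

```text
time: 9.1
tcp_pos: [0.5103, 0.1219, 0.0636]
eef_rot: [[0.48, -0.877, -0.005], [-0.877, -0.48, -0.001], [-0.001, 0.005, -1.0]]
wrist_force: [-0.3, -0.4, 0.6]
gripper_width: 0.0001
gripper_force: 0.0
```

>>> step_arm(
  moves=[
    [0.3,-0.7,0.2,0],
    [0.3,-0.7,0,0],
    [0.2,-0.6,0,0],
    [0.1,-0.4,0,0],
    [0.1,-0.3,0,0],
    [0,0,0,0],
  ],
)

```text
time: 9.85
tcp_pos: [0.522, 0.0962, 0.0683]
eef_rot: [[0.481, -0.877, -0.0], [-0.877, -0.481, -0.0], [0.0, 0.0, -1.0]]
wrist_force: [-0.2, 1.0, 0.1]
gripper_width: 0.0002
gripper_force: 0.2
```

>>> step_arm(
  moves=[
    [-0.8,1.8,0,0],
    [0,0,3,0],
    [0,0,4,0],
    [-1,2,4,0],
    [-2,3,1,0],
    [-2,3,0,0],
    [-2,3,0,0],
    [-2,3,0,0],
    [0,2,0,0],
    [0,0,0,0],
  ],
)

```text
time: 11.1
tcp_pos: [0.4238, 0.2757, 0.188]
eef_rot: [[0.483, -0.875, -0.0], [-0.875, -0.483, -0.0], [0.0, 0.0, -1.0]]
wrist_force: [-0.1, 0.4, 0.7]
gripper_width: -0.0002
gripper_force: 0.0
```

```bash
cat > tab.py <<'E'
from h import *
import sys
p,d=snap('top',sys.argv[1]);P=cloud('top',d);A=np.array([.5902,.1131])
Q=P[...,:2]-A;R=np.hypot(*np.moveaxis(Q,-1,0));z=P[...,2]
hub=(R<.025)&(z>.058)&(z<.07);print('hub',P[hub].mean(0),hub.sum())
m=((R<.1)&(R>.035)&(z>.082)&(z<.1)).astype(np.uint8)
v,u=np.nonzero(m);W=np.array([ray('top',a,b,.092)[:2] for a,b in zip(u,v)])
c=W.mean(0);ax=np.linalg.svd(W-c)[2][0];ax*=np.sign(ax@(c-A))
ph=lambda q:np.arctan2(-q[0],q[1])
print('n',len(u),'tab c',c,'phi axis->c',ph(c-A),'from hub',ph(c-P[hub].mean(0)[:2]),'tab long axis',ph(ax))
# cross: black blob inside button
b=(p.max(-1)<45).astype(np.uint8);w=np.zeros_like(b);cv2.circle(w,(274,236),9,1,-1)
b=b*w*(z<.07);v,u=np.nonzero(b);C=ray('top',u.mean(),v.mean(),.049)[:2];print('cross',C,ph(C-A),'from hub',ph(C-P[hub].mean(0)[:2]),np.hypot(*(C-A)))
g=p[:,:,::-1][180:260,210:310];cv2.imwrite(f'pics/{sys.argv[1]}c.png',cv2.resize(g,None,fx=6,fy=6,interpolation=cv2.INTER_CUBIC))
E
python3 tab.py t8
```

```text
hub [0.5892578  0.11221796 0.0622961 ] 176
n 129 tab c [0.53064538 0.0802811 ] phi axis->c 2.074462432649821 from hub 2.0697017976077126 tab long axis 2.0677887262149834
cross [0.49668086 0.061108  ] 2.078196486672479 from hub 2.075235761007514 0.10699999375645089
```

View pics/t8c.png

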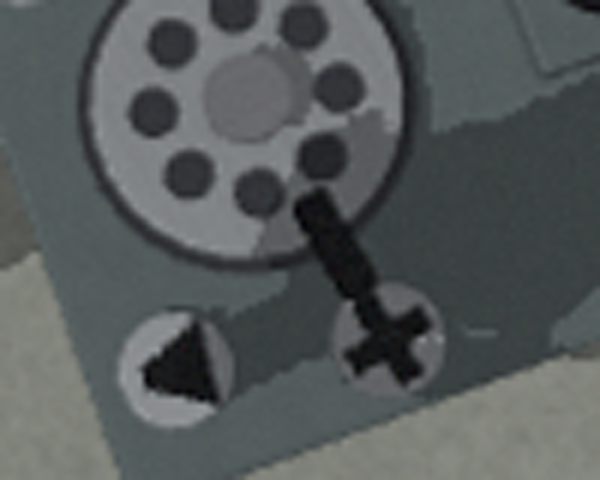

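The tab's angle matches the cross direction to within about 0.01 rad, and the crop shows its nose on the cross. Next is the plunger.

>>> step_arm(
  moves=[
    [1.8,-2.5,0,0],
    [1.8,-2.5,0,0],
    [1.8,-2.5,0,0],
    [1.8,-2.5,0,0],
    [1.8,-2.5,0,0],
    [1.8,-2.5,0,0],
    [1.8,-2.5,0,0],
    [1.8,-2.5,0,0],
    [1.8,-2.5,0,0],
    [1.8,-2.5,0,0],
    [1.8,-2.5,0,0],
    [1.4,-2,0,0],
    [0,0,0,0],
    [0,0,-2.5,0],
    [0,0,-2.5,0],
    [0,0,-2.5,0],
    [0,0,0,0],
  ],
)

```text
time: 13.28
tcp_pos: [0.6345, -0.0205, 0.1114]
eef_rot: [[0.481, -0.876, -0.004], [-0.876, -0.481, 0.0], [-0.002, 0.003, -1.0]]
wrist_force: [-0.2, 0.5, -0.2]
gripper_width: 0.0002
gripper_force: 0.0
```

Well placed over the knob, so I'll press from z 0.111 to about 0.085 and hold.

>>> step_arm(
  moves=[
    [0,0,-0.7,0],
    [0,0,-0.5,0],
    [0,0,-0.4,0],
    [0,0,-0.4,0],
    [0,0,-0.3,0],
    [0,0,-0.2,0],
    [0,0,0,0],
    [0,0,0,0],
  ],
)

```text
time: 14.28
tcp_pos: [0.6362, -0.0206, 0.0895]
eef_rot: [[0.482, -0.876, 0.001], [-0.876, -0.482, -0.0], [0.001, -0.001, -1.0]]
wrist_force: [-3.1, 0.4, 8.2]
gripper_width: -0.0003
gripper_force: 4.0
```

>>> step_arm(
  moves=[
    [0,0,-0.2,0],
    [0,0,-0.2,0],
    [0,0,-0.2,0],
    [0,0,0,0],
    [0,0,0,0],
  ],
)

```text
time: 14.9
tcp_pos: [0.6363, -0.0206, 0.085]
eef_rot: [[0.481, -0.876, 0.003], [-0.876, -0.481, -0.0], [0.001, -0.002, -1.0]]
wrist_force: [-6.2, -0.5, 17.2]
gripper_width: -0.0003
gripper_force: 8.6
```

>>> step_arm(
  moves=[
    [0,0,-0.1,0],
    [0,0,0,0],
    [0,0,0,0],
  ],
)

```text
time: 15.28
tcp_pos: [0.6364, -0.0206, 0.0849]
eef_rot: [[0.481, -0.876, 0.003], [-0.876, -0.481, -0.0], [0.002, -0.003, -1.0]]
wrist_force: [-8.2, 0.1, 23.3]
gripper_width: -0.0003
gripper_force: 11.4
```

The force jumped to 23 N with no further travel, so the plunger has bottomed. I'll release it and retreat.

>>> step_arm(
  moves=[
    [0,0,0.5,0],
    [0,0,0.7,0],
    [0,0,1,0],
    [0,0,3,0],
    [0,0,4,0],
    [0,0,4,0],
    [-3,-2,2,0],
    [-4,-2,0,0],
    [-4,-2,0,0],
    [-4,-2,0,0],
    [-4,-2,0,0],
    [0,-2,0,0],
    [0,0,0,0],
  ],
)

```text
time: 16.9
tcp_pos: [0.4457, -0.1414, 0.2335]
eef_rot: [[0.48, -0.877, 0.0], [-0.877, -0.48, -0.0], [0.0, -0.0, -1.0]]
wrist_force: [-0.4, -0.3, 0.0]
gripper_width: 0.0001
gripper_force: 0.0
```

```bash
python3 tab.py t9; python3 m.py t10 | tail -3
```

```text
hub [0.58929074 0.11223092 0.06223921] 176
n 131 tab c [0.53058786 0.08026255] phi axis->c 2.0742932394672535 from hub 2.0694682558350777 tab long axis 2.0614147255397635
cross [0.4966518 0.0610793] 2.0782988483385494 from hub 2.075297189349664 0.10703933533747362
tab 129 -0.06783919435537443 -0.011432367460190829 0.04712578656084024 0.0926423677831825 0.09524476735018117 1.7377492292112702
knob 280 -0.002931667648797369 -0.13921167451621322 0.09684564113019739
knob world [ 0.63673742 -0.01918073]
```

View pics/t9.png

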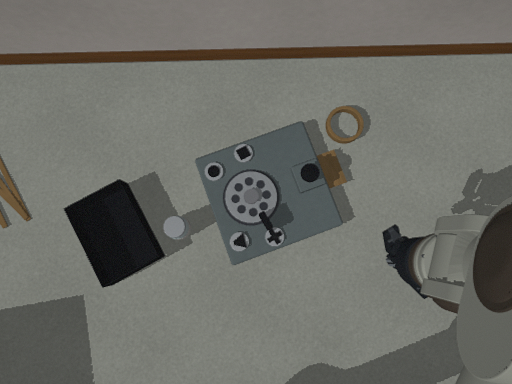

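The tab, at about (265,222), points at the cross at (274,236). The knob is back up at 97 mm, the jar, tape and tub have not moved, and the arm is clear.

```bash
python3 -c "
from h import *
print(manip.job_done())"
```

```text
the job is handed in; nothing more can be done
None
```

The tab points at the middle of the cross button (within about 0.01 rad by the camera), the plunger was pressed fully down and came back up, nothing else moved, and the job is handed in with the arm clear at about 17 s.

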